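# Work a wooden batten past a post into its bay

## Task

Stow the wooden batten in the three-sided bay by pushing it along the board with the fingertips: work its left end in behind the steel post, then push the other end round until the batten lies flush along the bay's back fence, between the two side walls. Do not pick it up or lever it off the board, and do not shift the orange tin, the white dish or the green lid standing around; let go of it when it is home.

Things in the scene. Friction and masses are not known exactly. Their poses are not given: they have to be found in the camera images.
- batten: Loose bar of pale wood lying flat on the board in front of the bay: 160 mm long, 22 mm wide, 20 mm high, 60 to 130 g, square ends, the +y end (the left one at the start) painted blue. Origin at the middle of its underside; y runs along its length, x across, z up.
- bay: Fixed bay of three dark-wood rails 10 mm thick, 22 mm high, open on the robot's side and on top. Origin on the board at the middle of the back fence's inner face; x points into the fence, y along it to the left. Side walls: inner faces at y = +98 and -98 mm, from the fence to x = -60 mm. When the batten is home its long side lies on the fence's inner face, its centre at x = -11 mm.
- post: Fixed upright steel post, 18 mm diameter, 34 mm high; origin at the centre of its foot on the board. It stands 67 mm in front of the fence's inner face and 40 to 52 mm left of the bay's middle: 58 mm are free between post and fence; the gap from the post to the right wall is shorter than the batten.
- plinth: Fixed plywood-topped painting board, a block 355 mm (x) by 415 mm (y), 100 mm high; all the work is on its flat top at z = 0.100 m. Origin at the middle of its underside. Fixed on its right edge: a red dish (69 mm wide, 25 mm high) with its centre 42 mm to -x and 172 mm to -y of the origin, and a green tin (80 mm wide, 125 mm high) 138 mm to +x, 150 mm to -y.
- pot_orange: Loose tin of orange paint, 51 mm wide, 75 mm high; origin at the centre of its underside. To be left alone.
- lid_green: Loose round tin lid with green paint, 49 mm wide, 13 mm high; origin at the centre of its underside. To be left alone.
- dish_white: Loose shallow white dish, 75 mm wide, 15 mm high; origin at the centre of its underside. To be left alone.

How it is judged (in metres and radians):
At the end, for the whole second after the job is handed in: The batten lies flat on the board inside the bay, along the back fence: its centre within 19 mm of the fence's inner face (11 mm is touching), within 26 mm of the bay's middle lengthwise, parallel to the fence within 0.06 rad, and at rest (x of batten in the frame of bay between -0.019 and 0 m and y of batten in the frame of bay between -0.026 and 0.026 m and angle between the y axis of batten and the y axis of bay, either way round below 0.06 rad and height (world z) of batten below 0.106 m and angle between batten's own z axis and vertical below 0.06 rad and linear speed of batten below 0.01 m/s).
It fails at once if the batten is lifted more than 15 mm off the board (height (world z) of batten above 0.115 m).
It fails at once if the batten is tipped up or rolled by more than 0.3 rad (angle between batten's own z axis and vertical above 0.3 rad).
It fails at once if the orange tin, the green lid or the white dish is shifted by more than 20 mm (distance of any of pot_orange, lid_green, dish_white from where it was at the start of the episode above 0.02 m).
It also fails if it takes over 64 s, if anything falls off the work surface, if the arm or the gripper's body presses on something with over 40 N, if the wrist force passes 120 N, or if a joint passes its speed limit or range.

## Robot

A 7-joint arm with a two-finger parallel gripper is mounted at the origin on the work surface; the furniture and walls round the work are solid. World frame = base frame: x ahead of the robot, y to its left, z up, the work surface at z = 0. Lengths are in mm, angles in rad, forces in N, time in s.
With the tool pointing down it reaches from about 350 to 900 mm from the base axis. Payload 8.1 kg.
Tool frame: the origin (TCP) lies midway between the tips of the shut fingers; the grasp point (between the pads) lies 19 mm behind it (env.hold_point_z is the distance from the TCP to the grasp point, in mm); z points along the fingers, y is the line along which they close (so a half turn about z gives the same grasp; the last joint's range is limited). The gripper opens to 85 mm and grips with 20 to 120 N. Pads are 22 mm wide; open, the fingers measure 114 mm over their backs; the gripper's body (76 mm by 85 mm) begins 54 mm behind the grasp point. The pads swing forward as they close: fully open they stand 13 mm farther back than shut.
Start: joints at [1.006, 0.434, 0.025, 1.573, -0.012, 1.134, -0.075], TCP at [278.455, -559.557, 231.323] pointing down, gripper open.
Joint ranges: [-2.62, 2.62], [-0.44, 2.09], [-1.27, 1.32], [0.08, 2.57], [-1.32, 4.46], [0.12, 2], [-2.74, 2.74]. Speed limits (rad/s): [2.22, 2.22, 3.01, 3.01, 3.14, 3.14, 3.14].

## Interface

Orientations are given as a unit quaternion [w, x, y, z].
In Python, from plant import env gives the robot as it stands.
- The arm moves only by the tool step_arm, never from a script. Its argument "steps" is a list that holds one entry, the list of rows, each a list of 7 numbers: the shift along the tool's x, y, z in m, then the turn, a rotation vector about the tool's x, y, z in rad, then the opening, from -1 (shut) to 1 (fully open), so that 0 is half open. In form: [[[dx, dy, dz, rx, ry, rz, claw], ...]]. A call has 1 to 12 rows; each row is the pose to reach, as a shift and turn from the pose commanded when the call began, along the tool's axes at that moment; what a row does not reach only later rows make up. A row lasts 1/10 s, in which the tool goes at most 50 mm and 8.59 degrees, less where a joint would pass 70% of its speed; a pose out of reach is approached as far as the arm can. A call with a gripper value outside its range is refused whole. The fingers move at their own pace and stop on an object; the grip force is fixed at half the most. Time passes only in rows, so rows that repeat a pose let the fingers close. It gives the time, the measured TCP pose, the force, the opening and the grip force at its end, in the units of the state.
- env.get_obs(): the state, without advancing time (a new reading comes with each control period).
- env.read_camera(name): name is "side" or "top" or "wrist"; returns a dict with "color" (400x640x3 uint8, red, green, blue), "range_z" (400x640 float32, mm along the optical axis (not along the pixel's ray), 0 where there is no reading), "fx", "fy", "cx", "cy" (pixels), "world_to_cam" (4x4, takes a point from world to camera coordinates); the wrist camera has in their place "mount" (4x4, takes a point from camera to tool coordinates, whose origin is the TCP and whose axes are the flange's). Camera axes: x right, y up, looking along -z (the intrinsics and any distortion apply to the point x, -y, -z); pixel columns grow to the right and rows downward; lengths in mm; the calibration is good to about 2 mm. A picture is of the moment at which its call begins: read the wrist's pose just before it.
- env.sign_off(): hands the job in; it is judged then, once.
The state is a dict: "clock": time; "joint_positions": joint angles; "qd": joint speeds; "joint_efforts": joint torques, N m; "tool_pos": TCP position; "eef_rot": TCP orientation; "contact_force": force on the tool from outside, world axes, zero at the start; "wrist_torque": the same for the moment, N m; "width": finger opening in mm; "gripper_force": force on a finger pad.
Only numpy, scipy, OpenCV 4.12 (cv2) and the standard library are available. Lean on these libraries where they do the work, as an engineer would, in place of code of your own. Each camera call takes 0.05 s, during which the arm holds its last target. There are 200 camera calls.

## Working session

There is one attempt and no reset: what is moved stays moved. The work goes in short steps, Python scripts to look and compute and a tool call to move; the robot and the scene stay as the last step left them, time stands still between calls to the robot, and variables do not carry over. Pictures are saved under pics/ and viewed, at most 12 in all, crops included, and the job is handed in when it is done.

Besides the shell and the picture viewer there is one more tool, called after ">>>" by a JSON object that holds its "api" and its "payload", one argument or row to a line. step_arm: Moves the arm, as the interface text tells. Its arguments: {"type":"object","properties":{"steps":{"type":"array","items":{"type":"array","items":{"type":"array","items":{"type":"number"}}}}},"required":["steps"]}

```bash
mkdir -p pics; ls
python3 - <<'E'
from plant import env
import cv2,numpy as np
o=env.get_obs(); print({k:np.round(v,3) for k,v in o.items()})
for n in ("top","side"):
    c=env.read_camera(n); cv2.imwrite(f"pics/{n}0.png",c["color"][:,:,::-1]); np.savez(f"{n}0.npz",**c)
    print(n,c["fx"],c["fy"],c["cx"],c["cy"],np.round(c["world_to_cam"],3).tolist(),[k for k in c])
E
```

```text
pics
{'clock': np.float64(0.0), 'joint_positions': array([ 1.006,  0.435,  0.025,  1.574, -0.012,  1.134, -0.075]), 'qd': array([-0.001,  0.001,  0.   , -0.001,  0.   , -0.   , -0.001]), 'joint_efforts': array([-0.0000e+00, -6.7047e+01,  1.0250e+00, -3.1621e+01,  1.5000e-02,
        1.3000e-02,  0.0000e+00]), 'tool_pos': array([ 278.183, -559.104,  230.516]), 'eef_rot': array([-0.001,  0.973,  0.229, -0.   ]), 'contact_force': array([ 0.333, -0.505, -0.937]), 'wrist_torque': array([ 0.031, -0.012,  0.001]), 'gripper_force': np.float64(0.0), 'width': np.float64(85.336)}
top 426.4009432640799 426.4009432640799 319.84489845132623 203.2379684968366 [[0.029, -0.999, 0.03, 42.977], [0.98, 0.035, 0.195, -531.37], [-0.195, 0.024, 0.98, -851.948], [0.0, 0.0, 0.0, 1.0]] ['color', 'range_z', 'fx', 'fy', 'cx', 'cy', 'world_to_cam']
side 507.630622422345 507.630622422345 318.1274470686824 201.14375308493473 [[0.998, -0.058, 0.0, -511.618], [0.032, 0.557, 0.83, -143.406], [-0.048, -0.828, 0.558, -981.984], [0.0, 0.0, 0.0, 1.0]] ['color', 'range_z', 'fx', 'fy', 'cx', 'cy', 'world_to_cam']
```

View pics/top0.png

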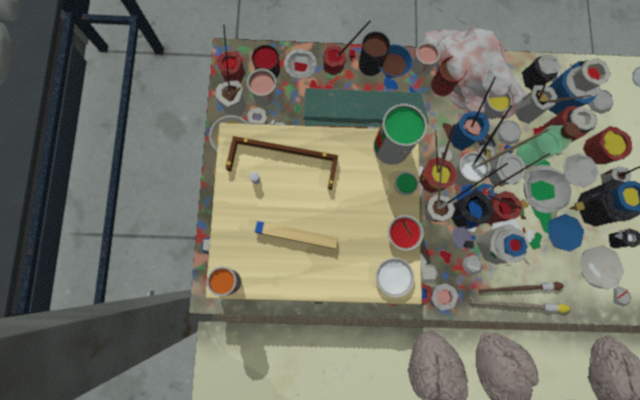

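View pics/side0.png

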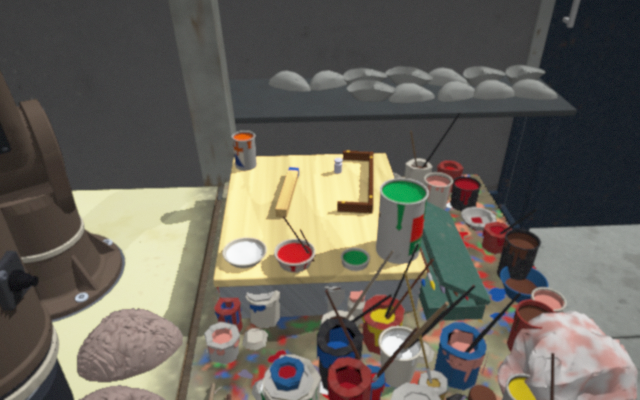

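The top view shows the bay at (230-340, 138-190), the post at (255,178), and the batten from (260,228) at its blue end to (337,242). The orange tin is at (222,282), the white dish at (395,278) and the green lid at (405,184). I'll enlarge this area.

Run:
```python
import cv2
im=cv2.imread("pics/top0.png")[125:265,215:355]
cv2.imwrite("pics/crop0.png",cv2.resize(im,None,fx=4.2,fy=4.2,interpolation=cv2.INTER_CUBIC))
```

```text
(no output)
```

View pics/crop0.png

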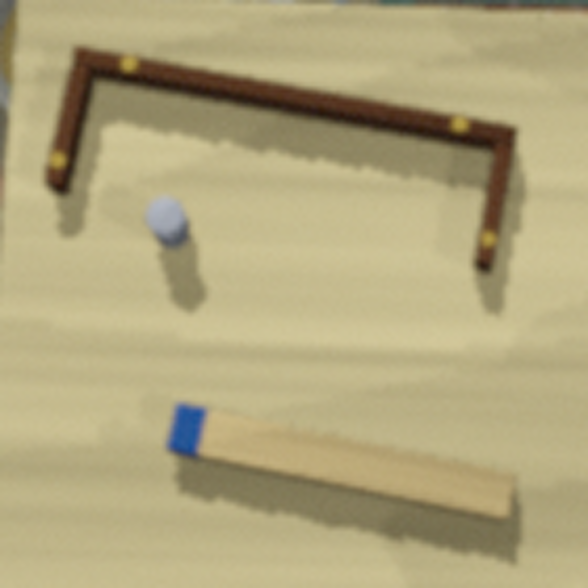

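Crop pixels read:
- Bay outer corners at (80,50) and (515,128). Wall ends at (50,185) outer-left and (490,268) right.
- Post top at (166,216).
- Batten top corners at (180,403), (168,450), (515,475) and (507,517).

```bash
cat > h.py <<'E'
import numpy as np
def p2w(c,u,v,z):
    W=c["world_to_cam"];R=W[:3,:3];t=W[:3,3]
    d=R.T@np.array([(u-c["cx"])/c["fx"],-(v-c["cy"])/c["fy"],-1]);C=-R.T@t
    return (C+d*(z-C[2])/d[2])
def w2p(c,p):
    q=c["world_to_cam"][:3,:3]@np.array(p)+c["world_to_cam"][:3,3]
    return np.array([c["cx"]-c["fx"]*q[0]/q[2], c["cy"]+c["fy"]*q[1]/q[2]])
E
python3 - <<'E'
from h import *
c=dict(np.load("top0.npz"))
print("cam",-c["world_to_cam"][:3,:3].T@c["world_to_cam"][:3,3])
f=lambda a,b,z:np.round(p2w(c,(a+.5)/4.2-.5+215,(b+.5)/4.2-.5+125,z)[:2],1)
for n,a,b,z in [("bayTLout",78,49,122),("bayTRout",516,128,122),("LwallendOut",48,184,122),("LwallendIn",68,188,122),("RwallendIn",477,264,122),("RwallendOut",490,268,122),("post",166,216,134),("bNW",180,403,120),("bSW",168,452,120),("bNE",515,476,120),("bSE",507,518,120)]:
    print(n,f(a,b,z))
g=lambda u,v,z:np.round(p2w(c,u,v,z)[:2],1)
print("orange",g(222,281,175),"white",g(395,278,115),"lid",g(405,184,113),"red",g(405,233,125),"gtin",g(404,124,225))
for u,v in [(219,125),(208,297),(421,302)]: print("board",g(u,v,100))
E
```

```text
cam [353.17315484  81.79474095 937.33364439]
bayTLout [646.  239.2]
bayTRout [614.9  29.6]
LwallendOut [578.9 248.6]
LwallendIn [577.4 239.1]
RwallendIn [547.8  46.4]
RwallendOut [546.1  40.3]
post [562.4 191. ]
bNW [477.7 181.2]
bSW [454.9 185.4]
bNE [449.1  26.3]
bSE [429.7  29.6]
orange [360.5 230.1] white [376.6 -86.2] lid [ 562.7 -107.6] red [ 462.4 -103.9] gtin [644.2 -81.2]
board [677.1 274.2]
board [330.5 269. ]
board [ 332.9 -139.4]
```

Measured values:
- Bay origin about (621,135), with its y axis at world angle 1.42.
- Post at (562,191).
- Batten centre about (453,105.5), with its length axis at 1.40 rad.

My plan is to cage the batten loosely between the fingers to turn it about 0.6 rad. After that I'll push its right end in behind the post, swing it round, and push it flush.

```bash
cat >> h.py <<'E'
O=np.array([621,135.3]);B=0.15
ax=np.array([np.cos(B),-np.sin(B)]);ay=np.array([np.sin(B),np.cos(B)])
def b2w(x,y): return O+x*ax+y*ay
def w2b(p): d=np.array(p[:2])-O; return np.array([d@ax,d@ay])
def yawnow(o):
    w,x,y,z=o["eef_rot"]; return np.arctan2(2*(x*y+w*z),1-2*(y*y+z*z))
def plan(o,*tg):
    # targets (x,y,z,yaw) world -> tool shift m, tool rz
    from scipy.spatial.transform import Rotation as R
    w,x,y,z=o["eef_rot"];M=R.from_quat([x,y,z,w]); yw=yawnow(o)
    print("tcp",np.round(o["tool_pos"],1),"yaw",round(yw,3),"bay",np.round(w2b(o["tool_pos"]),1),"F",np.round(o["contact_force"],1),"w",round(float(o["width"]),1),"t",round(float(o["clock"]),2))
    for t in tg:
        s=M.inv().apply(np.array(t[:3])-o["tool_pos"])/1000
        # tilt error correction
        T=R.from_matrix(np.array([[np.cos(t[3]),np.sin(t[3]),0],[np.sin(t[3]),-np.cos(t[3]),0],[0,0,-1]]))
        print(np.round(s,4).tolist(),np.round((M.inv()*T).as_rotvec(),3).tolist())
E
python3 - <<'E'
from h import *
from plant import env
plan(env.get_obs(),(278,-559,290,.462),(453,105.5,290,1.4),(453,105.5,103,1.4))
print(b2w(-107,-48),b2w(-73,1.7),w2b((453,105.5)))
E
```

```text
tcp [ 278.2 -559.2  230.6] yaw 0.462 bay [-235.1 -737.9] F [-0.2  1.2  0.6] w 85.2 t 0.1
[-0.0001, -0.0003, -0.0594] [-0.001, 0.0, -0.0]
[0.4526, -0.5173, -0.0587] [-0.001, -0.001, -0.938]
[0.4526, -0.517, 0.1283] [-0.001, -0.001, -0.938]
[508.0284643  103.82886843] [549.07375614 147.8898945 ] [-161.66028475  -54.57098438]
```

>>> {"api": "step_arm", "payload": {
  "steps": [
    [[0,0,-0.05,0,0,0,0],[0,0,-0.06,0,0,0,0],[0.452,-0.517,-0.059,0,0,-0.938,0],[0.452,-0.517,-0.059,0,0,-0.938,0],[0.452,-0.517,-0.059,0,0,-0.938,0],[0.452,-0.517,-0.059,0,0,-0.938,0],[0.452,-0.517,-0.059,0,0,-0.938,0],[0.452,-0.517,-0.059,0,0,-0.938,0],[0.452,-0.517,-0.059,0,0,-0.938,0],[0.452,-0.517,-0.059,0,0,-0.938,0],[0.452,-0.517,-0.059,0,0,-0.938,0],[0.452,-0.517,-0.059,0,0,-0.938,0]]
  ]
}}

```text
clock: 1.3
tool_pos: [405.4, -74.0, 290.8]
eef_rot: [0.0, 0.765, 0.644, 0.0]
contact_force: [1.1, -0.5, 0.2]
width: 42.9
gripper_force: 0.0
```

Run:
```python
from h import *
from plant import env
plan(env.get_obs(),(453,105.5,290,1.4),(453,105.5,150,1.4),(453,105.5,104,1.4))
```

```text
tcp [405.4 -74.  290.8] yaw 1.399 bay [-181.9 -239.2] F [ 1.1 -0.5  0.2] w 42.9 t 1.3
[0.185, 0.0163, 0.0007] [0.001, 0.0, -0.001]
[0.1851, 0.0161, 0.1407] [0.001, 0.0, -0.001]
[0.1851, 0.0161, 0.1867] [0.001, 0.0, -0.001]
```

>>> {"api": "step_arm", "payload": {
  "steps": [
    [[0.185,0.0163,0,0,0,0,0],[0.185,0.0163,0,0,0,0,0],[0.185,0.0163,0,0,0,0,0],[0.185,0.0163,0,0,0,0,0],[0.185,0.0163,0.07,0,0,0,0],[0.185,0.0163,0.07,0,0,0,0],[0.185,0.0163,0.07,0,0,0,0]]
  ]
}}

```text
clock: 2.0
tool_pos: [451.0, 103.1, 217.9]
eef_rot: [-0.001, 0.765, 0.644, -0.002]
contact_force: [0.9, -1.4, 0.3]
width: 42.7
gripper_force: 0.0
```

Run:
```python
from h import *
from plant import env
import cv2
plan(env.get_obs(),(453,105.5,150,1.4),(453,105.5,104,1.4))
c=env.read_camera("wrist");np.savez("wr1.npz",**c);cv2.imwrite("pics/wr1.png",c["color"][:,:,::-1])
print(np.round(c["mount"],3).tolist(),c["fx"],c["cx"],c["cy"])
```

```text
tcp [451.  103.1 217.9] yaw 1.401 bay [-163.3  -57.3] F [ 0.9 -1.4  0.3] w 42.7 t 2.0
[0.0029, 0.0019, 0.0679] [-0.005, 0.002, 0.001]
[0.003, 0.0021, 0.1139] [-0.005, 0.002, 0.001]
[[0.0, 0.963, 0.269, 68.627], [1.0, -0.0, -0.0, 0.401], [-0.0, 0.269, -0.963, -141.296], [0.0, 0.0, 0.0, 1.0]] 289.7818102173887 319.73996043080007 198.80999127022724
```

View pics/wr1.png

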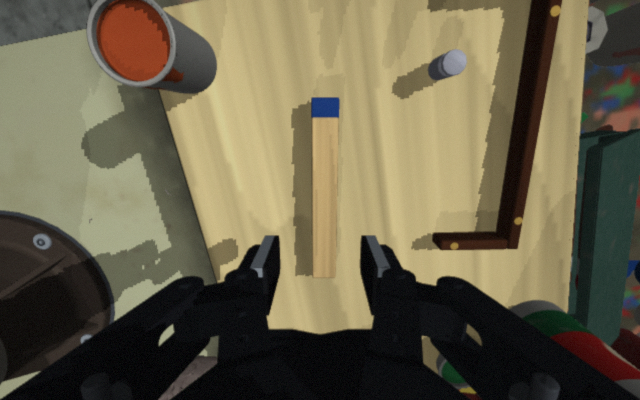

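The wrist view shows the batten from its blue end (311-340, 97) to its right end (313-336, 277), lined up between the fingers. The post top is at (455,62). The right-wall corner's inner side is near (497,235), and the wall tip is at (433,240).

```bash
cat >> h.py <<'E'
def wristcam(c,o):
    from scipy.spatial.transform import Rotation as R
    w,x,y,z=o["eef_rot"];T=np.eye(4);T[:3,:3]=R.from_quat([x,y,z,w]).as_matrix();T[:3,3]=o["tool_pos"]
    return {**c,"world_to_cam":np.linalg.inv(T@c["mount"])}
E
python3 - <<'E'
from h import *
from plant import env
o=env.get_obs();c=wristcam(dict(np.load("wr1.npz")),o)
for n,u,v,z in [("bl",311,97,120),("bl2",340,97,120),("br",313,277,120),("br2",336,277,120),("post",455,62,134),("walltip",434,241,122),("Rcorner out",517,248,122),("Rcorner in",499,235,122),("fence in",524,0,122)]:
    p=p2w(c,u,v,z);print(n,np.round(p[:2],1),"bay",np.round(w2b(p),1))
plan(o,(453,105.5,104,1.4))
E
```

```text
bl [459.9 187.8] bay [-167.1   27.8]
bl2 [482.4 183.9] bay [-144.3   27.3]
br [433.5  30.9] bay [-169.8 -131.2]
br2 [454.7  27.3] bay [-148.3 -131.6]
post [566.3 192.6] bay [-62.6  48.5]
walltip [546.5  49.4] bay [-60.8 -96. ]
Rcorner out [619.5  30.1] bay [  14.2 -104.3]
Rcorner in [603.6  45.5] bay [ -3.7 -91.4]
fence in [622.3 226.5] bay [-12.3  90.3]
tcp [452.2 103.4 219.9] yaw 1.4 bay [-162.2  -56.8] F [0.1 0.1 0.7] w 42.8 t 2.05
[0.0023, 0.0007, 0.1159] [-0.002, 0.001, 0.0]
```

>>> {"api": "step_arm", "payload": {
  "steps": [
    [[0.0023,0.004,0.06,0,0,0,0],[0.0023,0.004,0.1,0,0,0,0],[0.0023,0.004,0.112,0,0,0,0],[0.0023,0.004,0.114,0,0,0,0],[0.0023,0.004,0.114,0,0,0,-0.2],[0.0023,0.004,0.114,0,0,0,-0.36],[0.0023,0.004,0.114,0,0,0,-0.36]]
  ]
}}

```text
clock: 2.75
tool_pos: [458.5, 105.5, 108.3]
eef_rot: [0.001, 0.765, 0.644, 0.001]
contact_force: [0.7, 0.6, 0.5]
width: 27.4
gripper_force: 0.0
```

Run:
```python
from h import *
from plant import env
import cv2
o=env.get_obs();plan(o)
c=env.read_camera("side");cv2.imwrite("pics/side2.png",cv2.resize(c["color"][130:260,210:420,::-1],None,fx=3.5,fy=3.5,interpolation=cv2.INTER_CUBIC))
```

```text
tcp [458.5 105.5 108.3] yaw 1.399 bay [-156.2  -53.8] F [0.7 0.6 0.5] w 27.4 t 2.75
```

View pics/side2.png

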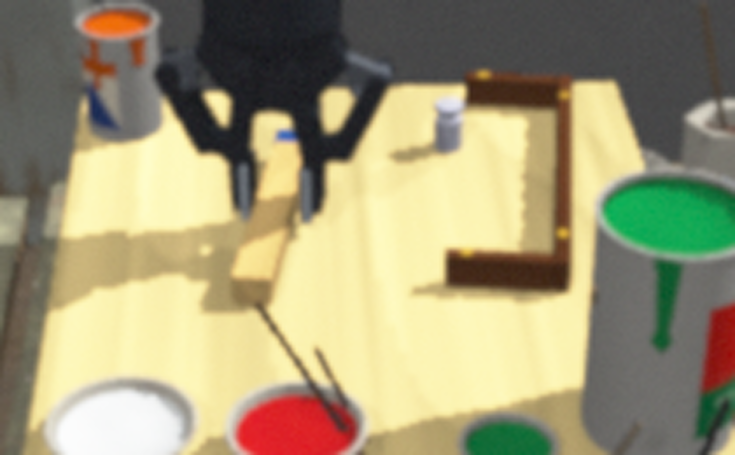

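The fingers straddle the batten cleanly, one tip on each side of it. I'll translate across, then turn.

Run:
```python
from h import *
from plant import env
plan(env.get_obs(),(*b2w(-109,-48),104,1.4),(*b2w(-109,-48),104,.82))
```

```text
tcp [458.3 105.3 108. ] yaw 1.399 bay [-156.4  -53.9] F [-0.1  0.3  0.9] w 27.8 t 2.8
[0.007, 0.0473, 0.0041] [0.003, -0.001, -0.001]
[0.007, 0.0473, 0.0041] [0.002, -0.001, 0.579]
```

>>> {"api": "step_arm", "payload": {
  "steps": [
    [[0,0,0.004,0,0,0,-0.36],[0.001,0.008,0.004,0,0,0,-0.36],[0.0025,0.018,0.004,0,0,0,-0.36],[0.004,0.028,0.004,0,0,0,-0.36],[0.0055,0.038,0.004,0,0,0,-0.36],[0.007,0.047,0.004,0,0,0,-0.36],[0.007,0.047,0.004,0,0,0.1,-0.36],[0.007,0.047,0.004,0,0,0.2,-0.36],[0.007,0.047,0.004,0,0,0.3,-0.36],[0.007,0.047,0.004,0,0,0.4,-0.36],[0.007,0.047,0.004,0,0,0.5,-0.36],[0.007,0.047,0.004,0,0,0.6,-0.36]]
  ]
}}

```text
clock: 4.0
tool_pos: [505.5, 104.1, 102.5]
eef_rot: [0.0, 0.922, 0.387, 0.0]
contact_force: [-0.3, -0.3, -1.3]
width: 27.2
gripper_force: 0.3
```

Run:
```python
from h import *
from plant import env
import cv2
o=env.get_obs();plan(o)
c=env.read_camera("wrist");np.savez("wr3.npz",**c,o=np.r_[o["tool_pos"],o["eef_rot"]]);cv2.imwrite("pics/wr3.png",c["color"][:,:,::-1])
c=env.read_camera("top");np.savez("top3.npz",**c)
```

```text
tcp [505.5 104.1 102.5] yaw 0.796 bay [-109.5  -48.1] F [-0.3 -0.3 -1.3] w 27.2 t 4.0
```

View pics/wr3.png

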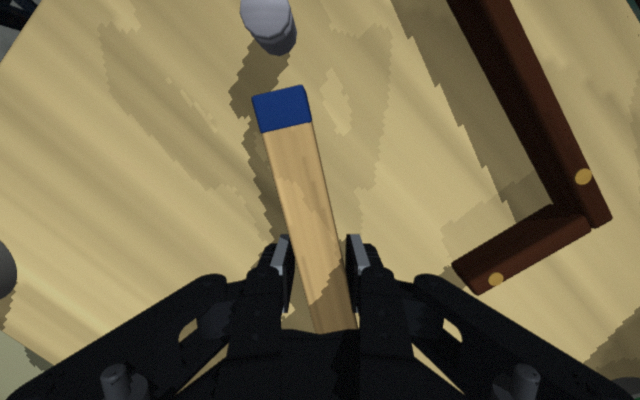

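The blue end's corners are at (252,98) and (304,86), and the batten's edges run down to (318,332) and (357,325). The post top is at about (265,14). The batten lags the tool's turn slightly because of the slack.

```bash
cat >> h.py <<'E'
def load(f):
    c=dict(np.load(f)); q=c["o"]; return wristcam(c,dict(tool_pos=q[:3],eef_rot=q[3:]))
E
python3 - <<'E'
from h import *
c=load("wr3.npz")
P={}
for n,u,v,z in [("NL",252,98,120),("FL",304,86,120),("n2",318,332,120),("f2",357,325,120),("post",265,14,134),("walltip far",453,263,122),("corner out",611,216,122),("corner in",556,206,122),("fence in top",446,0,122)]:
    p=p2w(c,u,v,z);P[n]=w2b(p);print(n,np.round(p[:2],1),"bay",np.round(P[n],1))
for a,b in (("n2","NL"),("f2","FL")):
    d=P[b]-P[a];print("a",np.arctan2(d[0],d[1]))
a=np.arctan2(*(P["FL"]-P["f2"]))
m=(P["NL"]+P["FL"])/2;print("centre",m-80*np.array([np.sin(a),np.cos(a)]))
E
```

```text
NL [539.6 177.9] bay [-86.9  30. ]
FL [557.8 166.4] bay [-67.1  21.3]
n2 [479.7  78.9] bay [-131.3  -76.9]
f2 [496.7  68.1] bay [-112.9  -85. ]
post [564.  189.9] bay [-64.5  45.5]
walltip far [552.5  63.4] bay [-57.  -81.3]
corner out [616.7  32.9] bay [  11.  -101.9]
corner in [601.8  54. ] bay [ -6.9 -83.3]
fence in top [615.8 150.6] bay [-7.4 14.3]
a 0.3938495303727982
a 0.4062802903626415
centre [-108.63323404  -47.84590954]
```

>>> {"api": "step_arm", "payload": {
  "steps": [
    [[0,0,-0.001,0,0,0.05,-0.42],[0,0,-0.001,0,0,0.05,-0.44],[0,0,-0.001,0,0,0.05,-0.44],[0,0.005,-0.001,0,0,0.05,-0.44],[0,0.01,-0.001,0,0,0.05,-0.44],[0,0.01,-0.001,0,0,0.05,-0.44],[0,0.009,-0.001,0,0,0.05,-0.2]]
  ]
}}

```text
clock: 4.8
tool_pos: [511.5, 97.3, 103.5]
eef_rot: [0.0, 0.931, 0.366, -0.0]
contact_force: [-0.6, 0.5, -1.0]
width: 33.9
gripper_force: 0.0
```

Run:
```python
from h import *
from plant import env
import cv2
o=env.get_obs();plan(o)
c=env.read_camera("wrist");np.savez("wr4.npz",**c,o=np.r_[o["tool_pos"],o["eef_rot"]]);cv2.imwrite("pics/wr4.png",c["color"][:,:,::-1])
```

```text
tcp [511.5  97.3 103.5] yaw 0.749 bay [-102.6  -54. ] F [-0.6  0.5 -1. ] w 33.9 t 4.8
```

View pics/wr4.png

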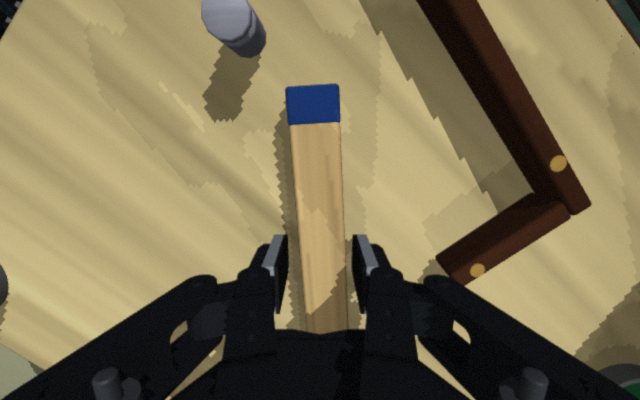

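The blue end is now at (286,87)-(339,84), to the right of the post (225,14), and the batten is almost lined up with the tool.

Run:
```python
from h import *
from plant import env
c=load("wr4.npz")
P={}
for n,u,v,z in [("NL",286,87,120),("FL",339,84,120),("n2",302,310,120),("f2",347,310,120),("post",226,14,134),("fence bot",532,192,100),("fence bot2",363,0,100),("tip in",437,260,100)]:
    p=p2w(c,u,v,z);P[n]=w2b(p);print(n,np.round(P[n],1))
for a,b in (("n2","NL"),("f2","FL")):
    d=P[b]-P[a];print("a",np.arctan2(d[0],d[1]))
a=(np.arctan2(*(P["FL"]-P["f2"]))+np.arctan2(*(P["NL"]-P["n2"])))/2
d=np.array([np.sin(a),np.cos(a)]);n=np.array([d[1],-d[0]])
m=(P["NL"]+P["FL"])/2;ctr=m-80*d;print("a",a,"centre",ctr,"near-edge clearance to post",(m-11*n-P["post"])@n-9,"s",(m-P["post"])@d)
th=np.arctan2(*(d[0]*ax+d[1]*ay)[::-1]);print("world dir",th)
o=env.get_obs()
tg=[]
for k in (-80-30,-80-11,-80-11+65):   # tool centre along d
    w=b2w(*(ctr+k*d));tg.append((*w,104,th))
w=o["tool_pos"]
plan(o,(w[0],w[1],160,th),(*tg[0][:2],160,th),*tg)
```

```text
NL [-63.   17.8]
FL [-45.5   5.4]
n2 [-124.3  -67.1]
f2 [-106.7  -81.1]
post [-63.5  45.9]
fence bot [  3.  -96.9]
fence bot2 [-14.3  26.9]
tip in [-56.1 -99.4]
a 0.6261667127361071
a 0.6157056391742162
a 0.6209361759551617 centre [-100.78031014  -53.50695274] near-edge clearance to post 7.542387275145433 s -22.55422788007477
world dir 0.7998601508397349
tcp [511.1  97.7 103.5] yaw 0.75 bay [-103.   -53.6] F [-0.6  0.9 -0.1] w 33.9 t 4.85
[-0.0, -0.0, -0.0565] [-0.0, 0.0, -0.05]
[-0.1084, 0.0072, -0.0565] [-0.0, 0.0, -0.05]
[-0.1084, 0.0072, -0.0005] [-0.0, 0.0, -0.05]
[-0.0894, 0.0063, -0.0005] [-0.0, 0.0, -0.05]
[-0.0245, 0.003, -0.0005] [-0.0, 0.0, -0.05]
```

Run:
```python
from h import *
for f,cols in (("top0.npz",None),("side0.npz",None)):
    c=dict(np.load(f));z=c["range_z"];v,u=np.nonzero(z>0);d=z[v,u]
    q=np.c_[(u-c["cx"])/c["fx"]*d,-(v-c["cy"])/c["fy"]*d,-d]
    W=c["world_to_cam"];p=(q-W[:3,3])@W[:3,:3]
    m=(p[:,0]>380)&(p[:,0]<540)&(p[:,1]>-170)&(p[:,1]<30)&(p[:,2]>127)
    print(f,m.sum());print(np.round(p[m][::max(1,m.sum()//25)]))
```

```text
top0.npz 71
[[ 487.  -82.  128.]
 [ 484.  -81.  133.]
 [ 486. -127.  128.]
 [ 484. -129.  127.]
 [ 478.  -79.  144.]
 [ 481.  -98.  128.]
 [ 481. -101.  132.]
 [ 475.  -78.  150.]
 [ 478.  -98.  134.]
 [ 478. -101.  137.]
 [ 473.  -79.  152.]
 [ 475.  -99.  141.]
 [ 475. -102.  144.]
 [ 473.  -99.  145.]
 [ 471.  -97.  146.]
 [ 470.  -99.  154.]
 [ 468.  -98.  152.]
 [ 467. -100.  158.]
 [ 465.  -99.  163.]
 [ 463.  -98.  161.]
 [ 462. -100.  168.]
 [ 460.  -99.  172.]
 [ 459.  -98.  167.]
 [ 457.  -99.  178.]
 [ 455.  -98.  180.]
 [ 453.  -97.  185.]
 [ 451.  -98.  182.]
 [ 450. -100.  191.]
 [ 448.  -97.  192.]
 [ 457. -134.  127.]
 [ 453.  -72.  127.]
 [ 455. -136.  128.]
 [ 438.  -82.  128.]
 [ 435.  -86.  127.]
 [ 433.  -91.  128.]
 [ 431.  -93.  128.]]
side0.npz 123
[[ 452.  -96.  191.]
 [ 452. -101.  191.]
 [ 455.  -98.  186.]
 [ 453. -100.  184.]
 [ 456. -100.  182.]
 [ 459.  -99.  178.]
 [ 458.  -99.  175.]
 [ 461. -101.  174.]
 [ 461. -100.  170.]
 [ 464. -100.  167.]
 [ 465. -100.  165.]
 [ 465. -100.  163.]
 [ 481.  -77.  145.]
 [ 479.  -79.  145.]
 [ 470.  -96.  156.]
 [ 467. -101.  158.]
 [ 482.  -80.  141.]
 [ 480.  -80.  139.]
 [ 472. -100.  153.]
 [ 470.  -99.  150.]
 [ 484.  -82.  136.]
 [ 475. -103.  151.]
 [ 475. -100.  146.]
 [ 473. -100.  144.]
 [ 487.  -83.  130.]
 [ 478. -101.  143.]
 [ 480. -100.  139.]
 [ 480. -100.  138.]
 [ 480. -101.  134.]
 [ 481. -102.  133.]
 [ 485. -103.  131.]]
```

The brush stays at y ≈ -98, so the tool clears it. I'll move behind the right end and lower with the fingers shut.

>>> {"api": "step_arm", "payload": {
  "steps": [
    [[0,0,-0.03,0,0,0,-0.2],[0,0,-0.056,0,0,0,-0.2],[-0.05,0.0035,-0.056,0,0,-0.05,-1],[-0.09,0.006,-0.056,0,0,-0.05,-1],[-0.111,0.007,-0.056,0,0,-0.05,-1],[-0.111,0.007,-0.056,0,0,-0.05,-1],[-0.111,0.007,-0.02,0,0,-0.05,-1],[-0.111,0.007,-0.001,0,0,-0.05,-1],[-0.111,0.007,0.001,0,0,-0.05,-1]]
  ]
}}

```text
clock: 5.75
tool_pos: [433.8, 17.5, 100.9]
eef_rot: [-0.001, 0.921, 0.39, -0.001]
contact_force: [0.2, -0.6, 0.5]
width: 0.1
gripper_force: 0.0
```

Run:
```python
from h import *
from plant import env
import cv2
o=env.get_obs();ctr=np.array([-100.8,-53.5]);a=.621;d=np.array([np.sin(a),np.cos(a)])
plan(o,*[(*b2w(*(ctr+k*d)),105,.8) for k in (-91,-91+62)])
c=env.read_camera("wrist");np.savez("wr5.npz",**c,o=np.r_[o["tool_pos"],o["eef_rot"]]);cv2.imwrite("pics/wr5.png",c["color"][:,:,::-1])
```

```text
tcp [433.8  17.5 100.9] yaw 0.801 bay [-167.5 -144.4] F [ 0.2 -0.6  0.5] w 0.1 t 5.75
[0.0217, 0.0013, -0.0041] [-0.002, 0.002, 0.001]
[0.0837, 0.0014, -0.0043] [-0.002, 0.002, 0.001]
```

View pics/wr5.png

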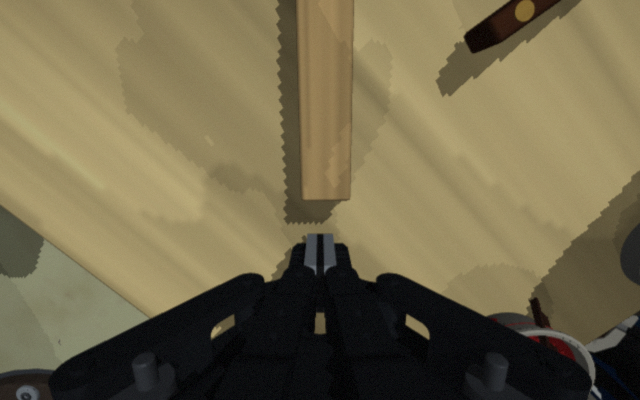

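The batten's right end is at (302-351, 199), about 3 mm to the tool's +y. I'll push along its length.

>>> {"api": "step_arm", "payload": {
  "steps": [
    [[0,0.003,-0.004,0,0,0,-1],[0.012,0.003,-0.004,0,0,0,-1],[0.02,0.003,-0.004,0,0,0,-1],[0.026,0.003,-0.004,0,0,0,-1],[0.032,0.003,-0.004,0,0,0,-1],[0.038,0.003,-0.004,0,0,0,-1],[0.044,0.003,-0.004,0,0,0,-1],[0.05,0.003,-0.004,0,0,0,-1],[0.056,0.003,-0.004,0,0,0,-1],[0.06,0.003,-0.004,0,0,0,-1]]
  ]
}}

```text
clock: 6.8
tool_pos: [479.2, 58.6, 106.5]
eef_rot: [-0.0, 0.921, 0.389, 0.0]
contact_force: [-0.7, -1.8, 0.5]
width: -0.1
gripper_force: 0.7
```

Run:
```python
from h import *
from plant import env
import cv2
o=env.get_obs();plan(o)
c=env.read_camera("wrist");np.savez("wr6.npz",**c,o=np.r_[o["tool_pos"],o["eef_rot"]]);a=c["color"][:,:,::-1]
t=env.read_camera("top");np.savez("top6.npz",**t);b=cv2.resize(t["color"][125:265,200:380,::-1],None,fx=2,fy=2,interpolation=cv2.INTER_CUBIC)
b=cv2.copyMakeBorder(b,0,0,0,a.shape[1]-b.shape[1],cv2.BORDER_CONSTANT)
cv2.imwrite("pics/wr6.png",np.vstack([a[:300],b]))
```

```text
tcp [479.2  58.6 106.5] yaw 0.8 bay [-128.7  -97.1] F [-0.7 -1.8  0.5] w -0.1 t 6.8
```

View pics/wr6.png

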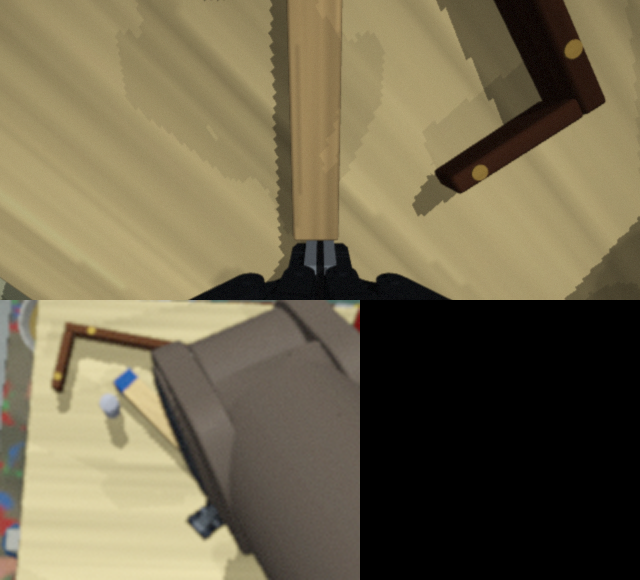

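The batten is tracking straight. Its blue end is now beside and behind the post: top-view crop (116-137, 370-390), post at (109,405). I'll push about 15 mm further.

>>> {"api": "step_arm", "payload": {
  "steps": [
    [[0.005,0,0.002,0,0,0,-1],[0.01,0,0.002,0,0,0,-1],[0.015,0,0.002,0,0,0,-1],[0.015,0,0.002,0,0,0,-1]]
  ]
}}

```text
clock: 7.3
tool_pos: [489.9, 69.6, 104.6]
eef_rot: [-0.0, 0.921, 0.39, 0.0]
contact_force: [0.5, 0.1, -0.3]
width: -0.3
gripper_force: 0.0
```

Run:
```python
from h import *
from plant import env
o=env.get_obs();plan(o)
c=env.read_camera("wrist");np.savez("wr7.npz",**c,o=np.r_[o["tool_pos"],o["eef_rot"]]);C=load("wr7.npz")
im=c["color"].astype(int)
# pale wood vs board hard; sample batten edges via depth
z=c["range_z"];v,u=np.nonzero(z>0);d=z[v,u]
q=np.c_[(u-c["cx"])/c["fx"]*d,-(v-c["cy"])/c["fy"]*d,-d];W=C["world_to_cam"];p=(q-W[:3,3])@W[:3,:3]
m=(p[:,2]>114)&(p[:,2]<124)&(v<245)
b=np.array([w2b(x) for x in p[m]]);print(m.sum(),np.percentile(p[m][:,2],[5,50,95]))
k=(b[:,0]<-12)&(b[:,1]>-94)&(b[:,1]<90);b=b[k];
import cv2
for it in range(3):
    r=cv2.minAreaRect(b.astype(np.float32));print(r)
    cx,vx=b.mean(0),np.linalg.svd(b-b.mean(0),full_matrices=False)[2][0]
    nn=np.array([-vx[1],vx[0]]);s=(b-np.median(b,0))@nn;b=b[abs(s)<13]
vx*=np.sign(vx[1]);print("a",np.arctan2(vx[0],vx[1]),"along",np.percentile(b@vx,[1,99]),"off",np.percentile(b@nn,[2,98]))
```

```text
tcp [489.9  69.6 104.6] yaw 0.8 bay [-119.8  -84.6] F [ 0.5  0.1 -0.3] w -0.3 t 7.3
21881 [116.58423312 118.94320892 121.22038263]
((-85.53239440917969, -32.862098693847656), (101.99411010742188, 22.146055221557617), 54.45158767700195)
((-85.53239440917969, -32.862098693847656), (101.99411010742188, 22.146055221557617), 54.45158767700195)
((-85.53239440917969, -32.862098693847656), (101.99411010742188, 22.146055221557617), 54.45158767700195)
a 0.6198090537621426 along [-125.69041301  -26.66145106] off [-60.9467684  -40.02187623]
```

The depth fit is good: tilt a = 0.62, centre (-69,-9), left end (-22,56) behind the post. Next I'll push from the near side close to the right end.

>>> {"api": "step_arm", "payload": {
  "steps": [
    [[-0.012,0,0,0,0,0,-1],[-0.012,-0.036,0,0,0,0,-1],[-0.012,-0.036,0,0,0,0,-1],[0.03,-0.036,0,0,0,0,-1],[0.03,-0.036,0,0,0,0,-1],[0.03,-0.03,0,0,0,0,-1],[0.029,-0.024,0,0,0,-0.06,-1],[0.028,-0.018,0,0,0,-0.12,-1],[0.027,-0.012,0,0,0,-0.18,-1],[0.026,-0.006,0,0,0,-0.24,-1],[0.026,0,0,0,0,-0.3,-1],[0.026,0,0,0,0,-0.3,-1]]
  ]
}}

```text
clock: 8.55
tool_pos: [507.2, 85.0, 104.4]
eef_rot: [0.0, 0.853, 0.522, -0.0]
contact_force: [-1.5, -1.1, 0.1]
width: 0.1
gripper_force: 0.0
```

```bash
cat > see.py <<'E'
from h import *
from plant import env
import cv2,sys
# see.py ymin xmax name : fit batten top (z 114..124) from wrist depth, bay frame
o=env.get_obs();plan(o)
c=env.read_camera("wrist");C=wristcam(c,o)
z=c["range_z"];v,u=np.nonzero(z>0);d=z[v,u]
q=np.c_[(u-c["cx"])/c["fx"]*d,-(v-c["cy"])/c["fy"]*d,-d];W=C["world_to_cam"];p=(q-W[:3,3])@W[:3,:3]
b=np.array([w2b(x) for x in p])
im=c["color"][v,u].astype(int)
pale=(im[:,0]>110)&(im[:,1]>85)          # pale wood
blue=(im[:,2]>im[:,0]+50)
M=np.zeros(z.shape,np.uint8);k=(p[:,2]>114)&(p[:,2]<124)&(pale|blue)&(b[:,0]<5)&(b[:,0]>-180)&(abs(b[:,1])<115)
M[v[k],u[k]]=1
n,l,st,_=cv2.connectedComponentsWithStats(M);i=1+st[1:,4].argmax()
s=b[k][l[v[k],u[k]]==i];r=cv2.minAreaRect(s.astype(np.float32));print(len(s),r)
for x in cv2.boxPoints(r): print(np.round(x,1),end=" ")
print()
cv2.imwrite("pics/"+sys.argv[1]+".png",c["color"][:,:,::-1])
E
python3 see.py s1
```

```text
tcp [507.2  85.  104.4] yaw 1.098 bay [-105.   -66.7] F [-1.5 -1.1  0.1] w 0.1 t 8.55
13424 ((-63.45323944091797, -25.912189483642578), (121.65968322753906, 21.73818588256836), 70.72456359863281)
[-93.8 -79.7] [-73.3 -86.9] [-33.1  27.9] [-53.6  35.1]
```

Tilt is now 0.34, with the left end behind the post at about y = +62..68. The right end would only just clear the right wall, so I'll push the end about 18 mm further left along its length.

>>> {"api": "step_arm", "payload": {
  "steps": [
    [[0,-0.012,0,0,0,0,-1],[-0.045,-0.012,0,0,0,0,-1],[-0.045,-0.012,0,0,0,0,-1],[-0.045,0.01,0,0,0,0,-1],[-0.045,0.024,0,0,0,0,-1],[-0.045,0.024,0,0,0,0,-1],[-0.034,0.024,0,0,0,0,-1],[-0.026,0.024,0,0,0,0,-1],[-0.02,0.024,0,0,0,0,-1],[-0.014,0.024,0,0,0,0,-1],[-0.008,0.024,0,0,0,0,-1],[-0.008,0.024,0,0,0,0,-1]]
  ]
}}

```text
clock: 9.8
tool_pos: [525.4, 70.6, 104.6]
eef_rot: [-0.0, 0.852, 0.523, 0.0]
contact_force: [-0.6, -0.3, -0.3]
width: -0.1
gripper_force: 0.0
```

```bash
python3 see.py s2
```

```text
tcp [525.4  70.6 104.6] yaw 1.101 bay [-84.8 -78.3] F [-0.6 -0.3 -0.3] w -0.1 t 9.8
12068 ((-61.890987396240234, -20.15113067626953), (100.56456756591797, 21.808979034423828), 71.15599060058594)
[-88.5 -64.2] [-67.8 -71.3] [-35.3  23.9] [-56.  31.]
```

View pics/s2.png

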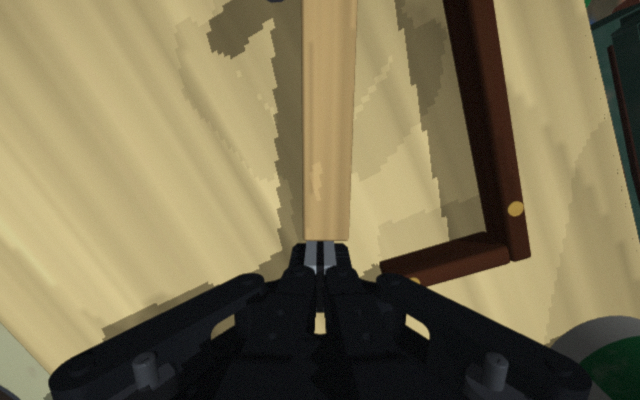

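The right end is at (303-350, 240), inside the wall tip at (380,265). Now I'll swing the right end in.

>>> {"api": "step_arm", "payload": {
  "steps": [
    [[-0.012,0,0,0,0,0,-1],[-0.012,-0.036,0,0,0,0,-1],[-0.012,-0.036,0,0,0,0,-1],[0.036,-0.036,0,0,0,0,-1],[0.036,-0.036,0,0,0,0,-1],[0.036,-0.029,0,0,0,0,-1],[0.036,-0.023,0,0,0,-0.06,-1],[0.035,-0.017,0,0,0,-0.12,-1],[0.034,-0.011,0,0,0,-0.18,-1],[0.034,-0.005,0,0,0,-0.24,-1],[0.033,0.001,0,0,0,-0.3,-1],[0.033,0.004,0,0,0,-0.33,-1]]
  ]
}}

```text
clock: 11.05
tool_pos: [543.9, 94.4, 104.3]
eef_rot: [0.0, 0.755, 0.655, -0.001]
contact_force: [-0.9, 0.7, 1.2]
width: -0.1
gripper_force: 0.3
```

```bash
python3 see.py s3
```

```text
tcp [543.9  94.4 104.3] yaw 1.429 bay [-70.1 -52. ] F [-0.9  0.7  1.2] w -0.1 t 11.05
13477 ((-41.47665786743164, 0.279632568359375), (122.3733139038086, 21.920166015625), 86.53755950927734)
[-56.1 -60.1] [-34.2 -61.5] [-26.8  60.7] [-48.7  62. ]
```

Tilt is down to 0.06 and the centre is about 41 mm from the fence. I'll move to the batten's middle and push it toward the fence.

>>> {"api": "step_arm", "payload": {
  "steps": [
    [[0,-0.012,0,0,0,0,-1],[0.04,-0.012,0,0,0,0,-1],[0.058,-0.012,0,0,0,0,-1],[0.058,-0.012,0,0,0,0,-1],[0.058,-0.002,0,0,0,0,-1],[0.058,0.004,0,0,0,0,-1],[0.058,0.01,0,0,0,0,-1],[0.058,0.016,0,0,0,0,-1],[0.058,0.022,0,0,0,0,-1],[0.058,0.027,0,0,0,0,-1],[0.058,0.03,0,0,0,0,-1],[0.058,0.03,0,0,0,0,-1]]
  ]
}}

```text
clock: 12.3
tool_pos: [582.0, 150.0, 104.5]
eef_rot: [0.0, 0.755, 0.655, 0.0]
contact_force: [0.6, -0.1, 0.1]
width: -0.3
gripper_force: 0.0
```

```bash
python3 see.py s4
```

```text
tcp [582.  150.  104.5] yaw 1.429 bay [-40.8   8.7] F [ 0.6 -0.1  0.1] w -0.3 t 12.3
8427 ((-13.762187957763672, 43.332298278808594), (87.80691528320312, 21.980146408081055), 87.65326690673828)
[-26.5  -0.1] [-4.6 -1. ] [-1.  86.7] [-22.9  87.6]
```

View pics/s4.png

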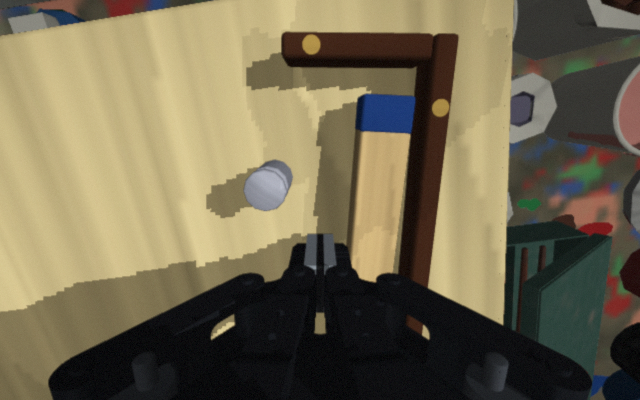

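The left end (360-414, 95) is against the fence, with centre y about +7 mm. A small gap remains at the right, so I'll push there.

>>> {"api": "step_arm", "payload": {
  "steps": [
    [[0,-0.01,0,0,0,0,-1],[-0.05,-0.01,0,0,0,0,-1],[-0.05,-0.01,0,0,0,0,-1],[-0.05,-0.004,0,0,0,0,-1],[-0.05,0,0,0,0,0,-1],[-0.05,0.003,0,0,0,0,-1],[-0.05,0.005,0,0,0,0,-1],[-0.05,0.007,0,0,0,0,-1],[-0.05,0.007,0,0,0,0,-1]]
  ]
}}

```text
clock: 13.25
tool_pos: [581.5, 100.3, 104.5]
eef_rot: [-0.0, 0.755, 0.656, 0.0]
contact_force: [0.2, -0.3, 0.2]
width: 0.2
gripper_force: 0.1
```

```bash
python3 see.py s5
```

```text
tcp [581.5 100.3 104.5] yaw 1.43 bay [-33.8 -40.6] F [ 0.2 -0.3  0.2] w 0.2 t 13.25
13363 ((-10.201008796691895, 11.341327667236328), (21.714818954467773, 121.8985366821289), 1.900589942932129)
[-23.1  71.9] [-19.  -49.9] [  2.7 -49.2] [-1.4 72.6]
```

Now I'll back off and lift, then measure the batten against the fence.

>>> {"api": "step_arm", "payload": {
  "steps": [
    [[-0.05,-0.02,0,0,0,0,-1],[-0.05,-0.02,0,0,0,0,-1],[-0.05,-0.02,-0.05,0,0,0,-1],[-0.05,-0.02,-0.1,0,0,0,-1],[-0.06,-0.03,-0.12,0,0,0,-1],[-0.06,-0.03,-0.12,0,0,0,-1],[-0.06,-0.03,-0.12,0,0,0,-1]]
  ]
}}

```text
clock: 14.0
tool_pos: [543.2, 43.9, 224.5]
eef_rot: [0.0, 0.756, 0.655, 0.0]
contact_force: [0.6, 0.2, 0.2]
width: -0.1
gripper_force: 0.0
```

```bash
cat >> see.py <<'E'
dark=(im[:,0]<110)&(im[:,2]<70)
f=(p[:,2]>117)&(p[:,2]<127)&dark&(b[:,0]>-4)&(b[:,0]<20)&(abs(b[:,1])<90)
print("fence",f.sum(),np.percentile(b[f][:,1],[1,99]))
for y in range(-80,90,20):
    g=f&(abs(b[:,1]-y)<5); h=abs(s[:,1]-y)<5
    print(y,"fence x",np.round(np.percentile(b[g][:,0],[2,98]),1) if g.sum()>9 else None,"batten",np.round(np.percentile(s[h][:,0],[2,98]),1) if h.sum()>9 else None)
E
python3 see.py s6
```

```text
tcp [543.2  43.9 224.5] yaw 1.429 bay [ -63.3 -102. ] F [0.6 0.2 0.2] w -0.1 t 14.0
4350 ((-9.517444610595703, -9.650444030761719), (22.519317626953125, 123.65492248535156), 2.311293840408325)
[-23.3  51.7] [-18.3 -71.9] [  4.2 -71. ] [-0.8 52.6] 
fence 2367 [-88.43055488  50.283632  ]
-80 fence x [ 2.9 12.7] batten None
-60 fence x [ 3.1 12.7] batten [-17.9   2.1]
-40 fence x [ 3.1 12.5] batten [-19.    1.4]
-20 fence x [ 3.  12.5] batten [-19.5   0.7]
0 fence x [ 3.1 12.7] batten [-20.1  -0.2]
20 fence x [ 3.1 12.4] batten [-21.   -0.8]
40 fence x [ 3.1 12.5] batten [-21.4  -1.2]
60 fence x None batten None
80 fence x None batten None
```

View pics/s6.png

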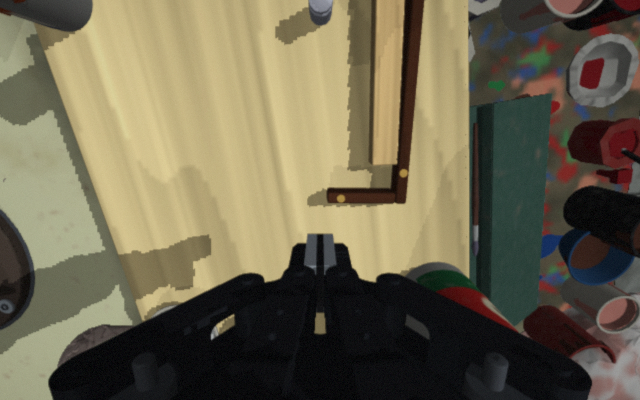

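The batten lies along the fence, with its right end touching and a gap of about 5 mm at the left end (tilt 0.035). I'll give it one more push, just right of the post, to close the gap.

Run:
```python
from h import *
from plant import env
plan(env.get_obs(),(*b2w(-50,20),222,1.425),(*b2w(-50,20),105,1.425),(*b2w(-33.5,20),105,1.425),(*b2w(-50,20),105,1.425))
```

```text
tcp [542.8  44.  223.7] yaw 1.429 bay [ -63.6 -101.9] F [ 0.1  0.1 -0.6] w -0.0 t 14.05
[0.1218, 0.0147, 0.0016] [-0.001, 0.001, 0.004]
[0.1219, 0.0148, 0.1186] [-0.001, 0.001, 0.004]
[0.1217, 0.0313, 0.1186] [-0.001, 0.001, 0.004]
[0.1219, 0.0148, 0.1186] [-0.001, 0.001, 0.004]
```

>>> {"api": "step_arm", "payload": {
  "steps": [
    [[0.05,0.013,0,0,0,0,-1],[0.1,0.013,0,0,0,0,-1],[0.122,0.013,0,0,0,0,-1],[0.122,0.013,0,0,0,0,-1],[0.122,0.013,0.05,0,0,0,-1],[0.122,0.013,0.09,0,0,0,-1],[0.122,0.013,0.118,0,0,0,-1],[0.122,0.013,0.118,0,0,0,-1],[0.122,0.018,0.118,0,0,0,-1],[0.122,0.022,0.118,0,0,0,-1],[0.122,0.026,0.118,0,0,0,-1],[0.122,0.029,0.118,0,0,0,-1]]
  ]
}}

```text
clock: 15.25
tool_pos: [589.8, 160.9, 106.8]
eef_rot: [0.0, 0.755, 0.655, 0.0]
contact_force: [-0.6, 0.5, 0.0]
width: -0.0
gripper_force: 0.3
```

>>> {"api": "step_arm", "payload": {
  "steps": [
    [[0,0.002,0,0,0,0,-1],[0,0.003,0,0,0,0,-1],[0,0.003,0,0,0,0,-1]]
  ]
}}

```text
clock: 15.55
tool_pos: [591.9, 160.9, 106.6]
eef_rot: [-0.0, 0.755, 0.656, -0.0]
contact_force: [-1.0, 0.7, 1.2]
width: 0.2
gripper_force: 0.6
```

```bash
python3 see.py s7
```

```text
tcp [591.9 160.9 106.6] yaw 1.43 bay [-32.5  20.9] F [-1.   0.7  1.2] w 0.2 t 15.55
6996 ((-7.364863395690918, 49.317073822021484), (22.09343719482422, 77.66476440429688), 0.3594454228878021)
[-18.7  88.1] [-18.2  10.4] [ 3.9 10.6] [ 3.4 88.2] 
fence 3242 [15.92946493 89.526229  ]
-80 fence x None batten None
-60 fence x None batten None
-40 fence x None batten None
-20 fence x None batten None
0 fence x None batten None
20 fence x [ 3.3 12.5] batten [-16.3   2.9]
40 fence x [ 3.2 12.4] batten [-17.8   2.8]
60 fence x [ 3.1 12.5] batten [-17.9   2.5]
80 fence x [ 3.2 12.8] batten [-18.1   2.6]
```

The batten is flush: its edge is at 2.5-2.9 and the fence at 3.2, angle about 0.006, centre y about +8 mm. I'll withdraw and hand in.

>>> {"api": "step_arm", "payload": {
  "steps": [
    [[0,-0.008,0,0,0,0,-1],[0,-0.012,0,0,0,0,-1],[0,-0.012,-0.04,0,0,0,-1],[0,-0.012,-0.09,0,0,0,-1],[-0.08,-0.012,-0.12,0,0,0,-1],[-0.12,-0.012,-0.12,0,0,0,-1],[-0.12,-0.012,-0.12,0,0,0,-1],[-0.12,-0.012,-0.12,0,0,0,-1]]
  ]
}}

```text
clock: 16.4
tool_pos: [563.1, 38.6, 227.2]
eef_rot: [0.001, 0.757, 0.653, -0.001]
contact_force: [0.2, 0.5, -0.2]
width: 0.1
gripper_force: 0.0
```

```bash
python3 see.py s8; python3 -c "
from plant import env; print(env.sign_off())"
```

```text
tcp [563.1  38.6 227.2] yaw 1.423 bay [ -42.8 -104.2] F [ 0.2  0.5 -0.2] w 0.1 t 16.4
4251 ((-7.599273204803467, -10.624824523925781), (120.85684204101562, 21.904815673828125), 89.97911834716797)
[-18.6 -71. ] [  3.3 -71.1] [ 3.4 49.8] [-18.5  49.8] 
fence 2239 [-88.34085286  48.1872388 ]
-80 fence x [ 3.1 12.9] batten None
-60 fence x [ 3.1 12.4] batten [-18.2   2.3]
-40 fence x [ 3.1 12.9] batten [-17.9   2.3]
-20 fence x [ 3.3 12.6] batten [-17.8   2.6]
0 fence x [ 3.2 12.5] batten [-17.6   2.5]
20 fence x [ 3.2 12.7] batten [-17.7   2.5]
40 fence x [ 3.2 12.6] batten [-18.1   2.5]
60 fence x None batten None
80 fence x None batten None
the job is handed in; nothing more can be done
None
```

The batten is in the bay and the job is handed in at 16.4 s: by my last depth measurement it lies flush along the back fence, angle under 0.01 rad and about 8 mm left of the bay's middle, though sign-off returned no verdict.

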